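Space a screen tile from its stops and hold it flush

TASK

Lift the white spacer out of its stand by its loop handle and slide it, upright, all the way down into the gap between the black screen tile and the three steel stop blocks, at the one block where the gap is wide enough, and let go of it. Then push the tile's carriage from the robot's side, against its spring, until the tile sits flush and tight against the spacer, and finish while still holding it pressed there. Leave everything else on the bench where it is.

Things in the scene. Friction and masses are not known exactly. Their poses are not given: they have to be found in the camera images.
- fixture: Aluminium bonding fixture, fixed to the bench. Origin on the bench; x points from the push plate over the tile to the stops, z up. In its frame (mm): base plate x -60 to 70, y +-85, top at z 10 (the gap's floor); black tile x -79 to 15 (carriage back), y +-75, top z 36; then the gap, which runs along y; stop blocks; stop rail x 45 to 65, top z 36.
- tile (a joint): Slide of the screen tile and its carriage along the fixture's +x towards the stops, in m: 0 = back (a spring holds it there), end stop at 0.0075. Spring: about 1.5 N at 0, 2.4 N at 0.006, damped at 40 N s/m; it goes back when let go. With the spacer in the wide gap the tile meets it, tight, at about 0.006.
- push_plate (a point): Centre of the outer face of the upright aluminium push plate on the carriage, on the side nearest the robot (fixture x -85 mm when back, z 34 mm). Plate 110 mm wide along y, 6 mm thick, from 12 to 56 mm above the bench. Push it along the fixture's +x; 60 mm of bench in front of it is clear. Axes as the fixture's.
- stop_short: Dark steel stop block, 46 mm along the gap, 26 tall, standing out only 12 mm from the stop rail: the gap at it is 18 mm with the tile back. Origin on the base plate at mid-length, where block meets rail (fixture x 45 mm); axes as the fixture's, so its face is at its own x -12 and the tile's edge at x -30. The three blocks stand side by side, 48 mm apart, in varying order.
- stop_mid: Dark steel stop block like stop_short but standing out 19 mm: gap in front of it 11 mm, too narrow. Same origin and axes.
- stop_long: Dark steel stop block like stop_short but standing out 22 mm: gap in front of it 8 mm, too narrow. Same origin and axes.
- spacer_center (a point): Centre, half-way up, of the white plastic spacer (90 g, 12 mm thick along its x, 36 long along y, 80 tall, fits either way round): a 40 mm tall plate with a loop handle on top. The handle's top bar, 12 thick, 36 long, 14 high, has its middle 33 mm above this point. This point is 46 mm above the bench in the stand, 50 mm when seated in the gap.
- stand: Grey plastic stand, fixed, 60 x 70 mm, 30 mm tall, with a pocket 15 x 40 mm open at the top and 24 mm deep that holds the spacer. Left or right of the fixture. Origin: underside centre; axes as the spacer's.
- parts_tray: Grey open parts tray, 80 x 100 x 30 mm, fixed, on the other side of the fixture from the stand. A bystander: leave it alone.
- flux_jar: Small flux jar, 44 mm across, 50 mm tall. Origin: underside. A bystander: leave it alone.
- tape_roll: Roll of tape, 72 mm across, 18 mm tall, lying flat. Origin: underside. A bystander: leave it alone.
- screwdriver: Screwdriver, lying. Origin: underside. A bystander: leave it alone.
- board: Green circuit board, 70 x 90 mm. Origin: underside. A bystander: leave it alone.
- meter: Grey hand meter, 150 x 80 x 41 mm. Origin: underside. A bystander: leave it alone.
- mouse: Black computer mouse, 105 x 60 x 34 mm. Origin: underside. A bystander: leave it alone.
- heatsink: Finned aluminium heat sink, 50 x 50 x 28 mm. Origin: underside. A bystander: leave it alone.
There are look-alikes about, which are no part of the job. Of the things that look like the fixture, the larger one is meant.

How it is judged:
By the outcome, as a careful person would: the job done as asked, in the order asked, and still so for the second after the job is handed in, while the arm keeps its last pose, push and grip.
It also fails if it takes over 64 s, if anything falls off the work surface, if the arm or the gripper's body presses on something with over 40 N, if the wrist force passes 120 N, or if a joint passes its speed limit or range.

ROBOT

A 6-joint arm with a two-finger parallel gripper is mounted at the origin on the work surface. World frame = base frame: x ahead of the robot, y to its left, z up, the work surface at z = 0. Lengths are in m, angles in rad, forces in N, time in s.
With the tool pointing down it reaches from about 0.275 to 1 m from the base axis. Payload 8.4 kg.
Tool frame: the origin (TCP) lies at the centre of the arm's flange, where the gripper is bolted on; the fingertips stand 173 mm ahead of it and the grasp point (between the pads) lies 155 mm ahead of it; z points along the fingers, y is the line along which they close (so a half turn about z gives the same grasp; the last joint's range is limited). The gripper opens to 85 mm and grips with 20 to 120 N. Pads are 22 mm wide; open, the fingers measure 114 mm over their backs; the gripper's body (76 mm by 85 mm) begins 54 mm behind the grasp point. The pads swing forward as they close: fully open they stand 13 mm farther back than shut.
Start: joints at [1.3, 0.353, 1.633, -0, 1.155, -0.002], TCP at [0.166, 0.603, 0.405] pointing down, gripper open.
Joint ranges: [-2.63, 2.63], [-0.92, 2.1], [0.06, 2.66], [-1.3, 4.44], [0, 2.69], [-3.02, 3.02]. Speed limits (rad/s): [2.22, 2.22, 2.79, 3.14, 3.14, 3.14].

INTERFACE

Orientations are given as a rotation vector (axis times angle).
In Python, from rig import r gives the robot as it stands. The module is installed in compiled form; this text tells all that it offers.
- The arm moves only by the tool move_arm, never from a script. Its argument "series" is a list of rows, each a list of 5 numbers: the opening, from 0 (shut) to 1 (fully open), then the shift along the world's x, y, z each as a share of 40 cm, from -1 to 1, then the turn about the world's z as a share of 1.5 rad, from -1 to 1. In form: [[grip, dx, dy, dz, roll], ...]. A call has 1 to 8 rows; each row is the pose to reach, as a shift and turn from the pose commanded when the call began; what a row does not reach only later rows make up. A row lasts 1/10 s, in which the tool goes at most 50 mm and 8.59 degrees, less where a joint would pass 70% of its speed; a pose out of reach is approached as far as the arm can. A call with a number of a shift or a turn outside -1 to 1 is refused whole. A call with a gripper value outside its range is refused whole. The fingers move at their own pace and stop on an object; "squeeze" is the grip in N (left out, the last holds). Time passes only in rows, so rows that repeat a pose let the fingers close. It gives the time, the measured TCP pose, the force, the opening and the grip force at its end, in the units of the state.
- r.observe(): the state, without advancing time (a new reading comes with each control period).
- r.grab_frame(name): name is "scene" or "top" or "wrist"; returns a dict with "frame" (384x512x3 uint8, red, green, blue), "z_map" (384x512 float32, m along the optical axis (not along the pixel's ray), 0 where there is no reading), "camera_matrix" (3x3 intrinsics, pixels), "extrinsics" (4x4, takes a point from camera to world coordinates). Camera axes: x right, y down, z forward; pixel columns grow to the right and rows downward; lengths in m; the calibration is good to about 2 mm. A picture is of the moment at which its call begins.
- r.sign_off(): hands the job in; it is judged then, once.
The state is a dict: "time": time; "q": joint angles; "qd": joint speeds; "joint_efforts": joint torques, N m; "tool_pos": TCP position; "orientation": TCP orientation; "force": force on the tool from outside, world axes, zero at the start; "wrist_torque": the same for the moment, N m; "grip_width": opening from 0.0 (shut) to 1.0 (fully open); "finger_force": force on a finger pad.
Only numpy, scipy, OpenCV 4.12 (cv2) and the standard library are available. Lean on these libraries where they do the work, as an engineer would, in place of code of your own. Each camera call takes 0.05 s, during which the arm holds its last target. There are 200 camera calls.

## Working session

There is one attempt and no reset: what is moved stays moved. The work goes in short steps, Python scripts to look and compute and a tool call to move; the robot and the scene stay as the last step left them, time stands still between calls to the robot, and variables do not carry over. Pictures are saved under pics/ and viewed, at most 10 in all, crops included, and the job is handed in when it is done.

Besides the shell and the picture viewer there is one more tool, called after ">>>" by a JSON object that holds its "method" and its "body". move_arm: Moves the arm, as the interface text tells. Shift numbers are shares of 40 cm and turn numbers shares of 1.5 rad, none past 1 either way. Its arguments: {"type":"object","properties":{"series":{"type":"array","items":{"type":"array","items":{"type":"number"}}},"squeeze":{"type":"number"}},"required":["series"]}

```bash
mkdir -p pics; cat > h.py <<'E'
import numpy as np, cv2
from rig import r
def grab(n,save):
    f=r.grab_frame(n); np.savez('pics/'+save+'.npz',**f)
    cv2.imwrite('pics/'+save+'.png',f['frame'][...,::-1]); return f
def load(s): return np.load('pics/'+s+'.npz')
def pt(f,u,v,d=None):
    K=f['camera_matrix'];T=f['extrinsics']
    if d is None: d=np.median(f['z_map'][v-1:v+2,u-1:u+2])
    p=d*(np.linalg.inv(K)@[u,v,1]); return T[:3,:3]@p+T[:3,3]
def plane(f,u,v,z):
    K=f['camera_matrix'];T=f['extrinsics']
    d=T[:3,:3]@np.linalg.inv(K)@[u,v,1]; o=T[:3,3]; return o+d*(z-o[2])/d[2]
E
python3 - <<'E'
from h import *
a=grab('top','top1');b=grab('scene','scene1')
im=np.hstack([a['frame'],b['frame']])[...,::-1]
cv2.imwrite('pics/t1b.png',cv2.resize(a['frame'][...,::-1],(800,600),interpolation=cv2.INTER_CUBIC))
print(a['extrinsics'],b['extrinsics'],r.observe())
E
```

```text
[[-0.02469925 -0.99186224  0.12489696  0.40786087]
 [-0.99967002  0.02538704  0.003918   -0.03251964]
 [-0.00705688 -0.12475897 -0.99216198  1.27889244]
 [ 0.          0.          0.          1.        ]] [[ 0.8443468   0.31774048 -0.43141566  1.05453777]
 [ 0.53579374 -0.49788138  0.68193783 -0.84855952]
 [ 0.00188543 -0.80694183 -0.59062791  0.75080905]
 [ 0.          0.          0.          1.        ]] {'time': 0.1, 'q': array([ 1.29960316e+00,  3.53599888e-01,  1.63404211e+00,  2.83344298e-06,
        1.15521006e+00, -2.40533319e-03]), 'qd': array([ 0.00134691, -0.00021592, -0.00080834, -0.00084471,  0.00013938,
        0.00177522]), 'joint_efforts': array([ 3.49254206e-04, -6.06361485e+01, -3.42822075e+01,  1.22330466e-04,
        3.97086595e-03, -7.01903645e-06]), 'tool_pos': array([0.16592519, 0.60236179, 0.40403106]), 'orientation': array([-4.20919455e-01, -3.11309045e+00,  1.95911433e-03]), 'force': array([-0.10771599, -0.52819189,  0.17456162]), 'wrist_torque': array([-0.02231565,  0.04132676, -0.025221  ]), 'finger_force': 0.0, 'grip_width': 1.0056919926176662}
```

View pics/t1b.png

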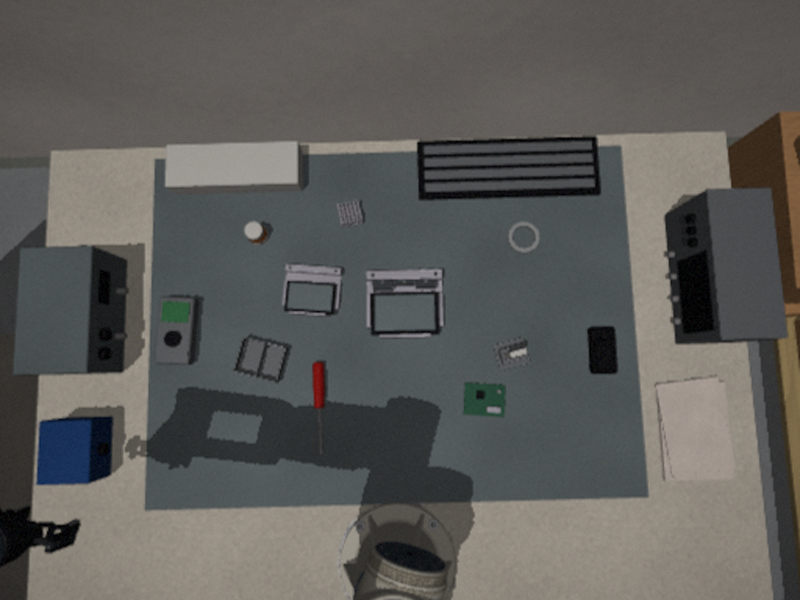

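View pics/scene1.png

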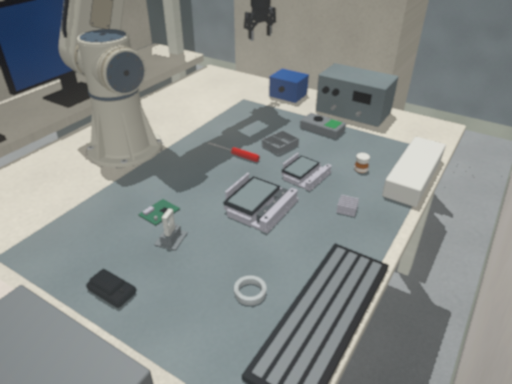

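The top view shows the large fixture around (405,300) with its stops on the upper (far) side, and the stand with the white spacer at (515,352). The tray is at (263,358) and a smaller look-alike fixture at (312,290). Next I'll take a closer crop and measure.

```bash
python3 - <<'E'
from h import *
a=load('top1');s=.64
for n,u,v in [('fix',405,300),('railL',368,272),('railR',442,272),('plateL',372,334),('plateR',436,334),('stand',513,352),('spacer',518,351)]:
    print(n,pt(a,int(u*s),int(v*s)).round(3),plane(a,u*s,v*s,.036).round(3))
c=a['frame'][160:250,220:350,::-1]
cv2.imwrite('pics/c1.png',cv2.resize(c,(780,540),interpolation=cv2.INTER_CUBIC))
E
```

```text
fix [ 0.561 -0.034  0.036] [ 0.561 -0.034  0.036]
railL [0.632 0.05  0.004] [0.626 0.046 0.036]
railR [ 0.623 -0.115  0.032] [ 0.622 -0.118  0.036]
plateL [0.49  0.04  0.034] [0.487 0.04  0.036]
plateR [ 0.487 -0.101  0.031] [ 0.484 -0.1    0.036]
stand [ 0.44  -0.258  0.081] [ 0.44  -0.267  0.036]
spacer [ 0.444 -0.275  0.043] [ 0.442 -0.278  0.036]
```

View pics/c1.png

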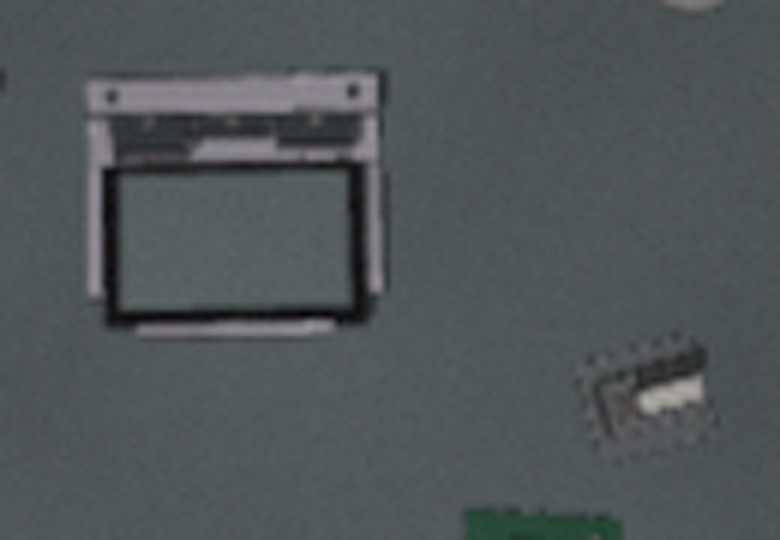

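The stop blocks differ: the middle one stands out least, so the wide gap is in the middle. I'll bring the wrist camera over the spacer.

>>> {"method": "move_arm", "body": {"series": [[1, 0.6, -1, 0, -0.64], [1, 0.6, -1, 0, -0.64], [1, 0.6, -1, 0, -0.64], [1, 0.6, -1, 0, -0.64], [1, 0.6, -1, 0, -0.64], [1, 0.6, -1, 0, -0.64], [1, 0.6, -1, 0, -0.64], [1, 0.6, -1, 0, -0.64]]}}

```text
time: 0.9
tool_pos: [0.3722, 0.2577, 0.4047]
orientation: [1.813, 2.565, 0.0]
force: [0.3, 1.0, -0.2]
grip_width: 0.999
finger_force: 0.0
```

>>> {"method": "move_arm", "body": {"series": [[1, 0.05, -1, 0, 0], [1, 0.05, -1, 0, 0], [1, 0.05, -1, 0, 0], [1, 0.05, -1, 0, 0], [1, 0.05, -1, 0, 0], [1, 0.05, -1, 0, 0], [1, 0.05, -1, 0, 0], [1, 0.05, -1, 0, 0]]}}

```text
time: 1.7
tool_pos: [0.3912, -0.142, 0.4048]
orientation: [1.811, 2.567, 0.0]
force: [0.8, 1.0, -0.3]
grip_width: 0.993
finger_force: 0.0
```

>>> {"method": "move_arm", "body": {"series": [[1, 0.1, -0.28, 0, 0], [1, 0.1, -0.28, 0, 0], [1, 0.1, -0.28, 0, 0], [1, 0.1, -0.28, 0, 0]]}}

```text
time: 2.1
tool_pos: [0.4322, -0.2538, 0.4042]
orientation: [-1.814, -2.564, 0.0]
force: [-0.5, -0.0, 0.5]
grip_width: 1.004
finger_force: 0.0
```

```bash
python3 - <<'E'
from h import *
f=grab('wrist','w1'); print(f['extrinsics'].round(3), f['camera_matrix'][0,0], r.observe()['tool_pos'], r.observe()['q'].round(2))
cv2.imwrite('pics/w1b.png',cv2.resize(f['frame'][...,::-1],(800,600),interpolation=cv2.INTER_CUBIC))
E
```

```text
[[ 0.943  0.319  0.094  0.408]
 [ 0.333 -0.905 -0.263 -0.186]
 [ 0.001  0.279 -0.96   0.374]
 [ 0.     0.     0.     1.   ]] 311.7891983163559 [ 0.43153072 -0.25220132  0.40404539] [-0.53  0.16  1.9   0.    1.09 -0.87]
```

View pics/w1b.png

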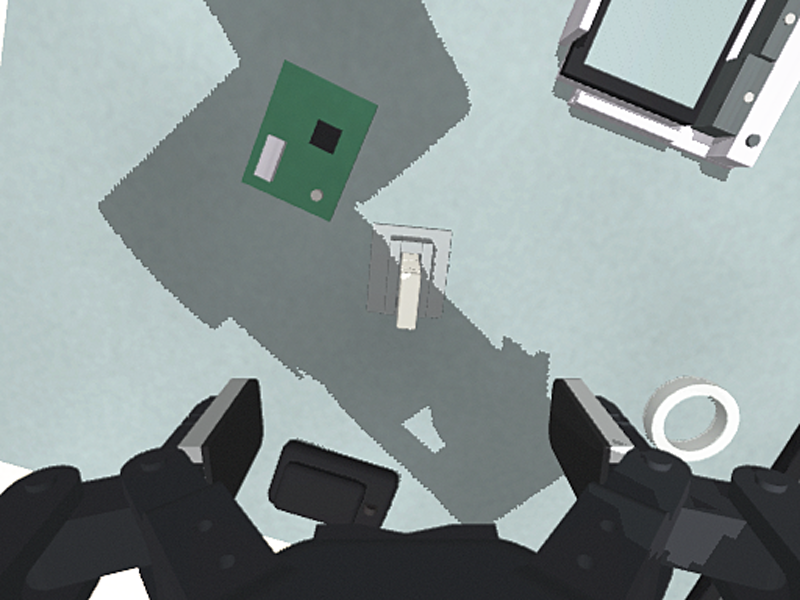

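The wrist view shows the spacer upright in its stand, with the bar's top running from about (411,255) to (405,328). It is almost aligned with the tool. I'll locate it from depth, checked against the top view.

```bash
cat >> h.py <<'E'
def cloud(f):
    K=f['camera_matrix'];T=f['extrinsics'];d=f['z_map']
    v,u=np.mgrid[:d.shape[0],:d.shape[1]]
    P=np.stack([(u-K[0,2])/K[0,0]*d,(v-K[1,2])/K[1,1]*d,d],-1)
    return P@T[:3,:3].T+T[:3,3]
def rect(P):
    (c,s,a)=cv2.minAreaRect((P[:,:2]*1000).astype(np.float32)); return np.round(c,1),np.round(s,1),round(a,1)
E
python3 - <<'E'
from h import *
for n in ['w1','top1']:
    f=load(n); P=cloud(f); ok=(f['z_map']>0)
    near=ok&(np.hypot(P[...,0]-.44,P[...,1]+.265)<.05)
    Q=P[near]
    m=(Q[:,2]>.074)&(Q[:,2]<.1); T=Q[m]
    print(n,len(T),'topz',np.median(T[:,2]),np.percentile(T[:,2],95),rect(T), T.mean(0))
    m=(Q[:,2]>.022)&(Q[:,2]<.035); T=Q[m]; print('stand',len(T),np.median(T[:,2]),rect(T))
f=load('w1');o=r.observe()
from scipy.spatial.transform import Rotation as R
M=R.from_rotvec(o['orientation']).as_matrix();print('tool y deg',np.degrees(np.arctan2(M[1,1],M[0,1])))
# fixture in wrist/top
f=load('top1');P=cloud(f);Q=P[(f['z_map']>0)&(np.abs(P[...,0]-.56)<.1)&(np.abs(P[...,1]+.035)<.1)]
T=Q[(Q[:,2]>.03)&(Q[:,2]<.042)];print('fix',rect(T))
T=Q[(Q[:,2]>.05)];print('plate',rect(T),T[:,2].mean())
E
```

```text
w1 477 topz 0.08617104045673885 0.08742504653682269 (array([ 438.5, -266. ]), array([12. , 35.8]), 14.0) [ 0.43804505 -0.26468544  0.08570946]
stand 794 0.03019745896429943 (array([ 438.6, -265.8]), array([31.1, 55.5]), 14.1)
top1 42 topz 0.08523826061339812 0.0889225029066825 (array([ 437.1, -269.2]), array([11.6, 35.3]), 14.3) [ 0.43715414 -0.26886297  0.08481758]
stand 94 0.028476589523380502 (array([ 437. , -268.8]), array([30.7, 56.1]), 14.0)
tool y deg 19.489891115089073
fix (array([553.1, -32. ]), array([164. , 150.6]), 88.8)
plate (array([481.9, -33.4]), array([104.8,   3.9]), 88.5) 0.05489848566003975
```

>>> {"method": "move_arm", "body": {"series": [[0.6, 0.016, -0.033, 0, -0.064], [0.6, 0.016, -0.033, -0.1, -0.064], [0.6, 0.016, -0.033, -0.2, -0.064], [0.6, 0.016, -0.033, -0.3, -0.064], [0.6, 0.016, -0.033, -0.38, -0.064], [0.6, 0.016, -0.033, -0.425, -0.064], [0.6, 0.016, -0.033, -0.425, -0.064], [0.6, 0.016, -0.033, -0.425, -0.064]], "squeeze": 40}}

```text
time: 2.95
tool_pos: [0.4381, -0.2639, 0.2351]
orientation: [-1.93, -2.478, -0.0]
force: [-0.2, -0.6, -0.4]
grip_width: 0.596
finger_force: 0.0
```

```bash
python3 - <<'E'
from h import *
from scipy.spatial.transform import Rotation as R
for i in range(3):
    f=r.grab_frame('scene') if i else grab('wrist','w2')
    o=r.observe();M=R.from_rotvec(o['orientation']).as_matrix();print(o['tool_pos'].round(4),np.degrees(np.arctan2(M[1,1],M[0,1])),o['force'].round(1))
f=load('w2');P=cloud(f);Q=P[(f['z_map']>0)&(np.hypot(P[...,0]-.44,P[...,1]+.265)<.03)]
T=Q[(Q[:,2]>.08)&(Q[:,2]<.09)];print(len(T),rect(T) if len(T) else 0)
E
```

```text
[ 0.4384 -0.2644  0.2358] 14.151688202193855 [-0.7  0.1  0.7]
[ 0.4386 -0.2647  0.2361] 14.139119401915405 [ 0.5 -0.9  0.4]
[ 0.4387 -0.2649  0.2361] 14.125027111287451 [0.1 0.5 0.1]
2634 (array([ 438.4, -266. ]), array([53.6, 37.2]), 7.5)
```

>>> {"method": "move_arm", "body": {"series": [[0, 0, 0, -0.004, 0], [0, 0, 0, -0.004, 0], [0, 0, 0, -0.004, 0], [0, 0, 0, -0.004, 0], [0, 0, 0, -0.004, 0], [0, 0, 0, -0.004, 0]]}}

```text
time: 3.7
tool_pos: [0.4383, -0.2653, 0.2336]
orientation: [1.932, 2.477, 0.0]
force: [-1.4, 1.3, 6.7]
grip_width: 0.136
finger_force: 40.3
```

>>> {"method": "move_arm", "body": {"series": [[0, 0, 0, 0.04, 0], [0, 0, 0, 0.1, 0], [0, 0, 0, 0.2, 0], [0, 0, 0, 0.3, 0], [0, 0, 0, 0.3, 0], [0, 0, 0, 0.3, 0]]}}

```text
time: 4.3
tool_pos: [0.4381, -0.2652, 0.3537]
orientation: [1.931, 2.476, 0.0]
force: [0.2, 0.8, -2.1]
grip_width: 0.135
finger_force: 39.4
```

```bash
python3 - <<'E'
from h import *
o=r.observe();print(o['tool_pos'],o['force'],o['grip_width'],o['finger_force'])
f=load('w1');P=cloud(f)
a=load('top1');A=cloud(a)
# fixture edges: robust using both; print profile in rotated frame
th=np.radians(-1.3)
for n,C,z in(('w1',P,f['z_map']),('top1',A,a['z_map'])):
    Q=C[(z>0)&(np.abs(C[...,0]-.56)<.11)&(np.abs(C[...,1]+.035)<.11)]
    T=Q[(Q[:,2]>.005)&(Q[:,2]<.06)]; print(n,rect(T),T[:,:2].min(0),T[:,:2].max(0))
E
```

```text
[ 0.438149   -0.265195    0.35369185] [ 0.16053729  0.80220452 -2.11012603] 0.13478125519297088 39.378491677343845
w1 (array([556.6, -64.2]), array([101.8, 154.2]), 89.7) [ 0.47945898 -0.1154551 ] [ 0.63352004 -0.01352556]
top1 (array([557.9, -44.5]), array([214.6, 206.7]), 3.3) [ 0.45105929 -0.14497522] [0.66745903 0.06422683]
```

Lifted, and the weight reads about 1–2 N. Next I go above the gap, standing 7 cm off, for a closer look.

>>> {"method": "move_arm", "body": {"series": [[0, 0.09, 0.1, 0.03, -0.06], [0, 0.18, 0.2, 0.07, -0.12], [0, 0.27, 0.3, 0.07, -0.18], [0, 0.36, 0.4, 0.07, -0.18], [0, 0.375, 0.41, 0.07, -0.18], [0, 0.375, 0.41, 0.07, -0.18], [0, 0.375, 0.41, 0.07, -0.18]]}}

```text
time: 5.0
tool_pos: [0.5877, -0.1007, 0.379]
orientation: [-2.244, -2.194, 0.004]
force: [-0.6, -0.7, -2.0]
grip_width: 0.136
finger_force: 39.5
```

```bash
python3 - <<'E'
from h import *
f=grab('wrist','w3');o=r.observe();print(o['tool_pos'],o['orientation'],f['extrinsics'][:3,3])
cv2.imwrite('pics/w3b.png',cv2.resize(f['frame'][...,::-1],(800,600),interpolation=cv2.INTER_CUBIC))
P=cloud(f);np.save('pics/P3.npy',P)
E
```

```text
[ 0.58734819 -0.10135641  0.37936695] [-2.24589732 -2.19323571  0.00340156] [ 0.58878879 -0.02895491  0.34858543]
```

View pics/w3b.png

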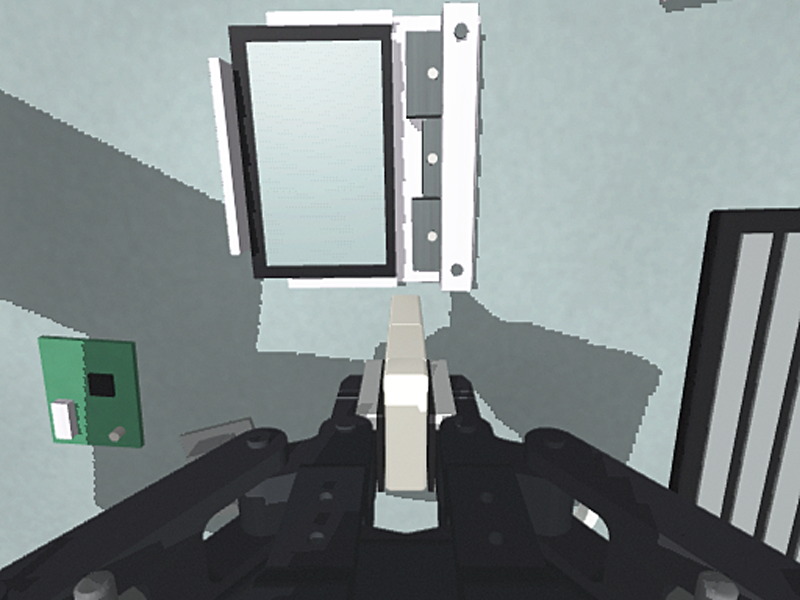

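The wrist view shows the short block in the middle, rows 122–197 with its face at u≈422. The tile's edge is at u≈396 and the rail runs from u≈442 to 478. The spacer hangs upright in the fingers. I'll fit the planes.

```bash
python3 - <<'E'
from h import *
from scipy.spatial.transform import Rotation as R
f=load('w3');P=cloud(f);s=.64
W=lambda u,v,z=.036: (plane(f,u*s,v*s,z)*1000).round(1)[:2]
for n,p in dict(tileTR=(392,27),tileBR=(397,277),railTL=(443,5),railBL=(442,290),railTR=(479,5),railBR=(475,290),shortT=(422,118),shortB=(421,198),faceM=(422,158),longface=(406,75),midface=(412,238),screwM=(432,158)).items(): print(n,W(*p))
# depth: rows of short block
th=np.radians(0)
for v in (160,140,158,170):
    vv=int(v*s); print(v,[(round(float(P[vv,u,0]*1000),1),round(float(P[vv,u,2]*1000),1)) for u in range(244,290,2)], round(float(P[vv,265,1]*1000),1))
Q=P[(f['z_map']>0)&(P[...,2]>.03)&(P[...,2]<.042)&(np.abs(P[...,0]-.56)<.12)&(P[...,1]>-.12)]
# rail right edge & tile left edge angle
E=[]
for v in range(20,180,4):
    x=P[v,240:320]; m=(x[:,2]>.03)&(x[:,2]<.042); E.append(x[m][-1,:2])
E=np.array(E);k=np.polyfit(E[:,1],E[:,0],1);print('rail outer x at y=-.033',np.polyval(k,-.033),'slope deg',np.degrees(k[0]))
o=r.observe();M=R.from_rotvec(o['orientation']).as_matrix();print(np.degrees(np.arctan2(M[1,1],M[0,1])),o['tool_pos'])
# spacer front
S=P[(P[...,2]>.14)&(P[...,2]<.185)&(np.abs(P[...,0]-.588)<.02)&(P[...,1]>-.1)];print(len(S),S.min(0),S.max(0),rect(S))
E
```

```text
tileTR [582.   42.7]
tileBR [ 580.9 -105.3]
railTL [611.4  53.2]
railBL [ 610.6 -114.8]
railTR [631.8  52.7]
railBR [ 632.5 -115.3]
shortT [598.7  -6.9]
shortB [597.4 -54.4]
faceM [598.4 -30.1]
longface [589.5  17.1]
midface [591.3 -79.6]
screwM [604.5 -30.3]
160 [(573.3, 37.2), (575.2, 37.1), (577.1, 37.7), (579.0, 35.1), (580.3, 10.2), (582.4, 11.0), (584.4, 9.1), (586.5, 9.8), (588.6, 10.2), (590.7, 10.7), (592.8, 10.6), (594.9, 10.5), (597.0, 10.3), (598.5, 28.6), (600.2, 36.4), (602.1, 37.3), (604.0, 37.7), (605.9, 38.2), (607.9, 36.6), (609.9, 35.4), (611.8, 35.1), (613.7, 35.9), (615.6, 36.4)] -31.0
140 [(573.7, 37.0), (575.6, 36.7), (577.5, 36.6), (579.4, 36.0), (580.6, 10.2), (582.7, 10.7), (584.8, 10.4), (586.8, 10.2), (588.9, 9.3), (591.0, 10.6), (593.0, 11.0), (595.1, 10.4), (597.1, 10.7), (598.6, 30.1), (600.3, 36.4), (602.2, 36.5), (604.1, 36.0), (606.0, 36.6), (608.0, 35.1), (609.9, 35.3), (611.7, 36.4), (613.6, 36.6), (615.5, 36.5)] -18.1
158 [(573.3, 38.1), (575.2, 36.0), (577.1, 37.2), (579.0, 34.5), (580.3, 10.3), (582.4, 10.4), (584.5, 10.4), (586.5, 9.2), (588.6, 10.7), (590.7, 11.4), (592.8, 9.6), (594.9, 11.2), (597.0, 10.7), (598.5, 29.0), (600.2, 37.3), (602.1, 35.8), (604.0, 37.9), (605.9, 37.8), (607.9, 36.3), (609.8, 36.5), (611.7, 37.0), (613.6, 36.8), (615.6, 36.7)] -30.0
170 [(573.0, 35.4), (574.9, 36.0), (576.9, 36.2), (578.8, 35.5), (580.1, 11.1), (582.2, 9.9), (584.3, 9.7), (586.4, 9.6), (588.5, 10.8), (590.6, 9.4), (592.7, 9.9), (594.8, 11.0), (596.9, 9.8), (598.4, 28.9), (600.1, 37.8), (602.0, 36.6), (604.0, 35.4), (606.0, 35.6), (607.9, 35.6), (609.8, 36.6), (611.7, 36.6), (613.6, 37.3), (615.6, 35.9)] -37.0
rail outer x at y=-.033 0.6298773017055692 slope deg 0.6570805203252679
-1.3593267223335683 [ 0.58734819 -0.10135641  0.37936695]
311 [ 0.58111086 -0.08569212  0.15241033] [ 0.59306447 -0.08330699  0.18497788] (array([587.1, -84.4]), array([ 2., 12.]), 86.9)
```

>>> {"method": "move_arm", "body": {"series": [[0, 0.005, 0.1, 0, 0.005], [0, 0.005, 0.179, 0, 0.005], [0, 0.005, 0.179, -0.1, 0.005], [0, 0.005, 0.179, -0.2, 0.005], [0, 0.005, 0.179, -0.255, 0.005], [0, 0.005, 0.179, -0.255, 0.005]]}}

```text
time: 5.65
tool_pos: [0.5878, -0.0306, 0.2755]
orientation: [-2.238, -2.198, 0.008]
force: [-0.6, -0.9, -1.3]
grip_width: 0.132
finger_force: 39.4
```

```bash
python3 - <<'E'
from h import *
f=grab('wrist','w4');o=r.observe();print(o['tool_pos'],o['force'])
cv2.imwrite('pics/w4b.png',cv2.resize(f['frame'][...,::-1],(800,600),interpolation=cv2.INTER_CUBIC))
g=grab('scene','s4');cv2.imwrite('pics/s4b.png',cv2.resize(g['frame'][130:260,190:330,::-1],(700,650),interpolation=cv2.INTER_CUBIC)[:600])
E
```

```text
[ 0.58890591 -0.03059246  0.27767933] [-0.24496915  0.35506378 -0.36073658]
```

View pics/w4b.png

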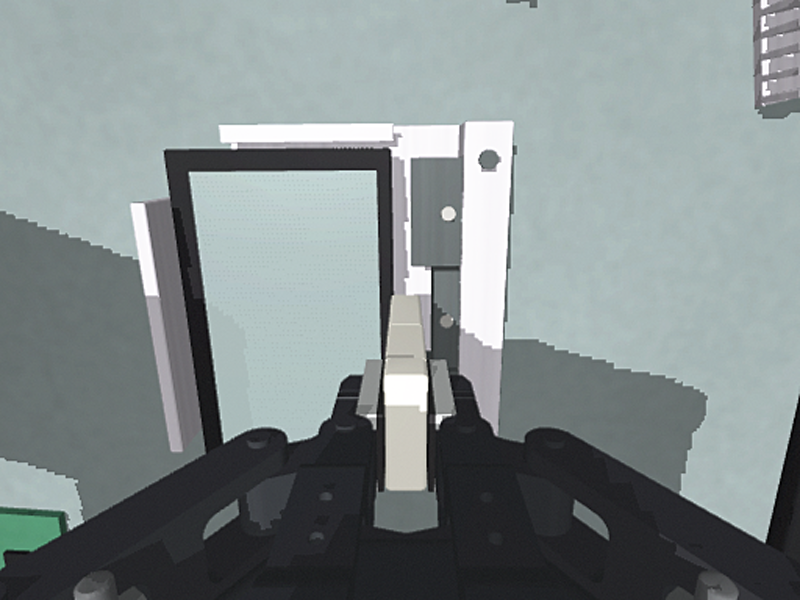

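The spacer's lower edge is at u 391–419, row 297. The tile's edge is at about u 392 and the short block's face at about 432. I'll check the margins in numbers.

```bash
python3 - <<'E'
from h import *
f=load('w4');P=cloud(f)
S=P[(P[...,2]>.047)&(P[...,2]<.085)&(np.abs(P[...,0]-.588)<.015)&(P[...,1]>-.02)&(P[...,1]<.0)];print('spacer',S.min(0),S.max(0),len(S))
for v in (176,182,186):
    x=P[v,225:300];T=x[(x[:,2]>.032)&(x[:,2]<.042)];t=T[T[:,0]<.59];b=T[T[:,0]>.59];print(v,'tile edge',t[:,0].max(),'block',b[:,0].min(),'y',T[:,1].mean())
    B=[(round(float(q[0])*1000,1),round(float(q[2])*1000)) for q in x[20:60]];print(B)
E
```

```text
spacer [ 0.58023871 -0.01534116  0.04936236] [ 0.59237428 -0.01319573  0.08498238] 355
176 tile edge 0.5804753109432679 block 0.5985334067933439 y -0.00900882766292086
[(576.4, 36), (577.1, 36), (577.8, 36), (578.4, 36), (579.1, 35), (579.8, 36), (580.5, 35), (580.3, 10), (581.1, 10), (581.9, 10), (582.7, 12), (583.4, 10), (584.2, 10), (585.0, 11), (585.7, 11), (586.5, 10), (587.3, 10), (588.1, 11), (588.8, 11), (589.6, 10), (590.4, 10), (591.2, 10), (591.9, 10), (592.7, 10), (593.5, 10), (594.2, 10), (595.0, 11), (595.8, 11), (596.6, 10), (597.3, 11), (598.1, 10), (598.5, 19), (598.5, 34), (599.1, 36), (599.8, 36), (600.5, 35), (601.2, 36), (601.8, 37), (602.5, 36), (603.3, 36)]
182 tile edge 0.5804271712373251 block 0.5984397996855793 y -0.013208136105572808
[(576.3, 37), (576.9, 35), (577.7, 37), (578.3, 36), (579.0, 36), (579.7, 36), (580.4, 37), (580.2, 11), (580.9, 9), (581.8, 11), (582.5, 10), (583.3, 10), (584.1, 10), (584.9, 10), (585.6, 11), (586.4, 10), (587.2, 10), (588.0, 11), (588.8, 10), (589.5, 11), (590.3, 11), (591.1, 10), (591.9, 10), (592.6, 11), (593.4, 10), (594.2, 11), (595.0, 11), (595.7, 12), (596.5, 11), (597.3, 9), (598.0, 12), (598.5, 18), (598.4, 35), (599.1, 37), (599.8, 36), (600.5, 36), (601.1, 37), (601.8, 37), (602.5, 37), (603.2, 36)]
186 tile edge 0.5803510543068865 block 0.5984200516060437 y -0.01605572470627437
[(576.2, 36), (576.9, 37), (577.6, 36), (578.2, 36), (579.0, 36), (579.6, 36), (580.4, 36), (580.2, 11), (580.9, 10), (581.7, 10), (582.5, 11), (583.3, 11), (584.0, 11), (584.8, 11), (585.6, 10), (586.4, 11), (587.2, 11), (587.9, 11), (588.7, 11), (589.5, 9), (590.3, 10), (591.0, 11), (591.8, 10), (592.6, 10), (593.4, 10), (594.2, 10), (595.0, 10), (595.8, 9), (596.6, 9), (597.3, 11), (598.1, 10), (598.4, 20), (598.4, 36), (599.1, 36), (599.7, 37), (600.5, 37), (601.2, 36), (601.9, 36), (602.5, 37), (603.3, 36)]
```

>>> {"method": "move_arm", "body": {"series": [[0, 0.004, 0, 0, 0], [0, 0.004, 0, 0, 0], [0, 0.004, 0, 0, 0], [0, 0.004, 0, 0, 0]]}}

```text
time: 6.15
tool_pos: [0.5919, -0.0295, 0.2798]
orientation: [2.239, 2.202, 0.001]
force: [0.3, -0.1, -0.8]
grip_width: 0.132
finger_force: 39.4
```

```bash
python3 - <<'E'
from h import *
f=grab('wrist','w5');P=cloud(f);print(r.observe()['tool_pos'])
S=P[(P[...,2]>.045)&(P[...,2]<.085)&(np.abs(P[...,0]-.588)<.015)&(P[...,1]>-.02)&(P[...,1]<.0)];print('spacer',S.min(0),S.max(0),len(S))
for v in (176,186):
    x=P[v,225:300];T=x[(x[:,2]>.032)&(x[:,2]<.042)];t=T[T[:,0]<.59];b=T[T[:,0]>.59];print(v,'tile edge',t[:,0].max(),'block',b[:,0].min(),'y',T[:,1].mean())
E
```

```text
[ 0.5918559  -0.02953022  0.27961693]
spacer [ 0.58620042 -0.01439327  0.05384252] [ 0.59814007 -0.01230565  0.0849975 ] 300
176 tile edge 0.58017144670051 block 0.5985525985113819 y -0.00905798590184149
186 tile edge 0.5799861030132529 block 0.5984674344115802 y -0.016377369185386657
```

>>> {"method": "move_arm", "body": {"series": [[0, -0.006, 0, 0, 0], [0, -0.006, 0, 0, 0], [0, -0.006, 0, -0.02, 0], [0, -0.006, 0, -0.04, 0], [0, -0.006, 0, -0.06, 0], [0, -0.006, 0, -0.08, 0], [0, -0.006, 0, -0.095, 0], [0, -0.006, 0, -0.1, 0]]}}

```text
time: 7.0
tool_pos: [0.589, -0.0295, 0.238]
orientation: [-2.239, -2.202, 0.002]
force: [-0.3, -0.4, -1.8]
grip_width: 0.13
finger_force: 39.5
```

>>> {"method": "move_arm", "body": {"series": [[0, 0, 0, 0, 0], [0, 0, 0, -0.003, 0], [0, 0, 0, -0.003, 0]]}}

```text
time: 7.3
tool_pos: [0.5895, -0.0295, 0.2381]
orientation: [2.239, 2.203, 0.001]
force: [-1.0, 0.0, -1.9]
grip_width: 0.134
finger_force: 39.5
```

Inside the gap with no contact yet. I'll lower gently until the floor pushes back.

>>> {"method": "move_arm", "body": {"series": [[0, 0, 0, -0.003, 0], [0, 0, 0, -0.004, 0], [0, 0, 0, -0.004, 0]]}}

```text
time: 7.6
tool_pos: [0.5898, -0.0295, 0.2376]
orientation: [2.239, 2.202, 0.001]
force: [-1.2, 0.3, 9.3]
grip_width: 0.13
finger_force: 40.9
```

Floor contact at 9 N. I'll open and rise.

>>> {"method": "move_arm", "body": {"series": [[0.5, 0, 0, 0, 0], [0.5, 0, 0, 0, 0], [0.5, 0, 0, 0, 0], [0.5, 0, 0, 0, 0], [0.5, 0, 0, 0.1, 0], [0.5, 0, 0, 0.2, 0], [0.5, 0, 0, 0.3, 0], [0.5, 0, 0, 0.3, 0]]}}

```text
time: 8.4
tool_pos: [0.5911, -0.0296, 0.3619]
orientation: [2.235, 2.198, 0.01]
force: [0.1, -0.3, -0.1]
grip_width: 0.499
finger_force: 0.0
```

```bash
python3 - <<'E'
from h import *
f=grab('wrist','w6');o=r.observe();print(o['tool_pos'],o['force'],o['grip_width'])
cv2.imwrite('pics/w6b.png',cv2.resize(f['frame'][...,::-1],(800,600),interpolation=cv2.INTER_CUBIC))
P=cloud(f);Q=P[(np.abs(P[...,0]-.588)<.03)&(np.abs(P[...,1]+.031)<.03)&(P[...,2]>.078)&(P[...,2]<.1)];print(len(Q),rect(Q),np.median(Q[:,2]))
Q=P[(np.abs(P[...,0]-.482)<.02)&(np.abs(P[...,1]+.031)<.08)&(P[...,2]>.05)&(P[...,2]<.062)];print('plate',len(Q),rect(Q))
E
```

```text
[ 0.59028673 -0.0295804   0.35918692] [-0.17328211 -0.27550679 -0.52796131] 0.49707295529311524
677 (array([589.9, -30.7]), array([36.4, 11.6]), 88.9) 0.09022777528824011
plate 1022 (array([483.8, -28.6]), array([109.6,   6.9]), 89.6)
```

View pics/w6b.png

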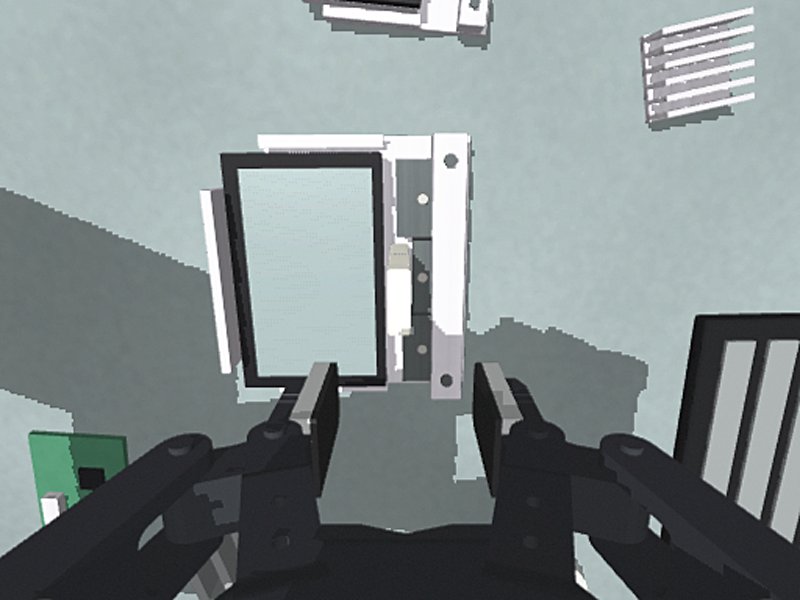

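The spacer stands upright in the middle gap. Its top is at 90 mm (seated), centred at (590, −31) mm, and it's free of the fingers. The plate's outer face is at x≈480 mm. Next I close the gripper, turn it 90° and go in front of the plate.

>>> {"method": "move_arm", "body": {"series": [[0, -0.1, 0, 0, 0.1], [0, -0.2, 0, 0, 0.2], [0, -0.3, 0, 0, 0.3], [0, -0.385, -0.004, 0, 0.4], [0, -0.385, -0.004, 0, 0.5], [0, -0.385, -0.004, 0, 0.6], [0, -0.385, -0.004, 0, 0.7], [0, -0.385, -0.004, 0, 0.8]]}}

```text
time: 9.25
tool_pos: [0.4348, -0.0311, 0.3552]
orientation: [-0.595, -3.083, 0.0]
force: [0.4, 0.2, 0.7]
grip_width: 0.003
finger_force: 0.0
```

>>> {"method": "move_arm", "body": {"series": [[0, 0, 0, 0, 0.1], [0, 0, 0, 0, 0.2], [0, 0, 0, 0, 0.251], [0, 0, 0, 0, 0.251], [0, 0, 0, 0, 0.251]]}}

```text
time: 9.75
tool_pos: [0.435, -0.0311, 0.3555]
orientation: [-0.021, -3.14, -0.0]
force: [0.2, 0.0, 0.5]
grip_width: 0.001
finger_force: 0.0
```

```bash
python3 - <<'E'
from h import *
from scipy.spatial.transform import Rotation as R
f=grab('wrist','w7');o=r.observe();M=R.from_rotvec(o['orientation']).as_matrix();print(o['tool_pos'],o['force'],o['grip_width'],np.degrees(np.arctan2(M[1,1],M[0,1])),o['q'].round(2))
cv2.imwrite('pics/w7b.png',cv2.resize(f['frame'][...,::-1],(800,600),interpolation=cv2.INTER_CUBIC))
P=cloud(f);Q=P[(np.abs(P[...,0]-.482)<.015)&(np.abs(P[...,1]+.031)<.08)&(P[...,2]>.045)&(P[...,2]<.062)];print('plate',len(Q),rect(Q))
Q=P[(np.abs(P[...,0]-.44)<.035)&(np.abs(P[...,1]+.031)<.06)&(f['z_map']>0)&(P[...,2]<.12)];print('front z max',np.percentile(Q[:,2],[50,99,100]))
E
```

```text
[ 0.43512761 -0.03112631  0.35569456] [ 0.76052106  0.52685327 -0.04697726] -0.001603720151430513 89.24655453936317 [-0.07  0.12  2.07 -0.    0.96 -1.63]
plate 1006 (array([482.6, -28.9]), array([109.7,   6.5]), 89.6)
front z max [0.00100766 0.00266834 0.0038884 ]
```

View pics/w7b.png

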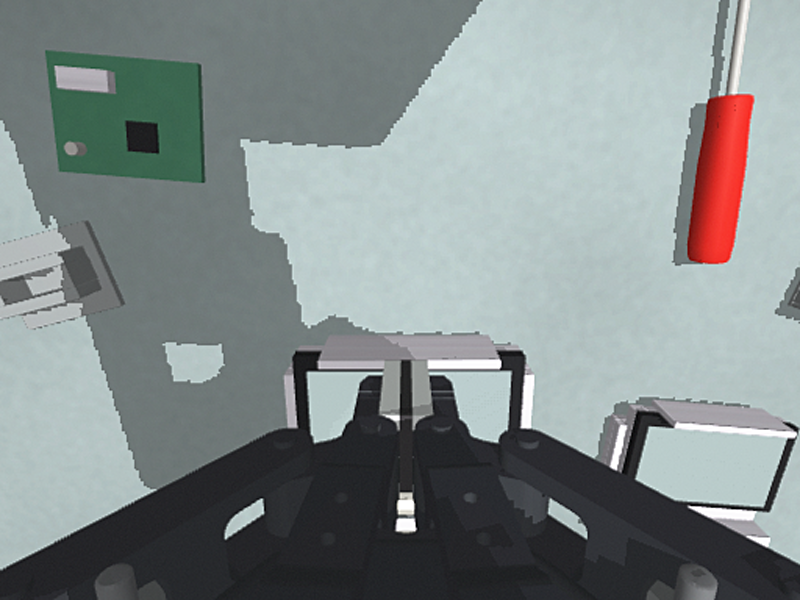

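The picture shows clear bench before the plate (plate top at rows 335–362), with the closed fingers in line with its middle. I'll descend.

>>> {"method": "move_arm", "body": {"series": [[0, 0, 0, -0.1, 0], [0, 0, 0, -0.2, 0], [0, 0, 0, -0.3, 0], [0, 0, 0, -0.37, 0], [0, 0, 0, -0.394, 0], [0, 0, 0, -0.394, 0], [0, 0, 0, -0.394, 0]]}}

```text
time: 10.5
tool_pos: [0.4359, -0.0312, 0.1995]
orientation: [0.018, 3.141, -0.0]
force: [-0.4, -0.3, -0.5]
grip_width: -0.001
finger_force: 0.0
```

>>> {"method": "move_arm", "body": {"series": [[0, 0.02, 0, 0, 0], [0, 0.035, 0, 0, 0], [0, 0.05, 0, 0, 0], [0, 0.06, 0, 0, 0], [0, 0.065, 0, 0, 0], [0, 0.07, 0, 0, 0], [0, 0.07, 0, 0, 0]]}}

```text
time: 11.2
tool_pos: [0.4635, -0.0311, 0.1986]
orientation: [-0.017, -3.141, -0.0]
force: [-0.7, -0.7, -0.7]
grip_width: -0.001
finger_force: 0.0
```

>>> {"method": "move_arm", "body": {"series": [[0, 0.003, 0, 0, 0], [0, 0.006, 0, 0, 0], [0, 0.009, 0, 0, 0], [0, 0.012, 0, 0, 0], [0, 0.015, 0, 0, 0], [0, 0.018, 0, 0, 0], [0, 0.018, 0, 0, 0]]}}

```text
time: 11.9
tool_pos: [0.4704, -0.0311, 0.1986]
orientation: [-0.017, -3.141, -0.0]
force: [-2.5, -0.1, 1.0]
grip_width: 0.0
finger_force: 0.8
```

>>> {"method": "move_arm", "body": {"series": [[0, 0.002, 0, 0, 0], [0, 0.004, 0, 0, 0], [0, 0.006, 0, 0, 0], [0, 0.008, 0, 0, 0], [0, 0.008, 0, 0, 0]]}}

```text
time: 12.4
tool_pos: [0.4737, -0.0311, 0.1986]
orientation: [-0.017, -3.141, 0.0]
force: [-2.5, -0.7, -0.1]
grip_width: 0.003
finger_force: 1.2
```

>>> {"method": "move_arm", "body": {"series": [[0, 0.002, 0, 0, 0], [0, 0.003, 0, 0, 0], [0, 0.003, 0, 0, 0]]}}

```text
time: 12.7
tool_pos: [0.4747, -0.0312, 0.1986]
orientation: [-0.017, -3.141, -0.0]
force: [-4.2, -0.8, 0.9]
grip_width: 0.001
finger_force: 2.2
```

Force is rising. I'll press in small steps.

>>> {"method": "move_arm", "body": {"series": [[0, 0.001, 0, 0, 0], [0, 0.002, 0, 0, 0], [0, 0.002, 0, 0, 0], [0, 0.002, 0, 0, 0]]}}

```text
time: 13.1
tool_pos: [0.4754, -0.0312, 0.1986]
orientation: [-0.017, -3.141, 0.0]
force: [-4.2, -0.5, 1.2]
grip_width: 0.002
finger_force: 2.4
```

>>> {"method": "move_arm", "body": {"series": [[0, 0.001, 0, 0, 0], [0, 0.002, 0, 0, 0], [0, 0.002, 0, 0, 0], [0, 0.002, 0, 0, 0]]}}

```text
time: 13.5
tool_pos: [0.4757, -0.0312, 0.1986]
orientation: [-0.017, -3.139, -0.0]
force: [-7.4, -1.7, 4.9]
grip_width: -0.005
finger_force: 3.7
```

Solid contact at 7.4 N. I'll add a small margin, then check.

>>> {"method": "move_arm", "body": {"series": [[0, 0.001, 0, 0, 0], [0, 0.001, 0, 0, 0], [0, 0.001, 0, 0, 0], [0, 0.001, 0, 0, 0]]}}

```text
time: 13.9
tool_pos: [0.4758, -0.0312, 0.1986]
orientation: [-0.017, -3.139, -0.0]
force: [-8.0, -0.9, 6.4]
grip_width: -0.003
finger_force: 4.4
```

```bash
python3 - <<'E'
from h import *
g=grab('scene','s8');a=grab('top','t8')
for _ in range(4): o=r.observe();r.grab_frame('top');print(o['tool_pos'].round(4),o['force'].round(1))
s=cv2.resize(g['frame'][150:240,205:315,::-1],(660,540),interpolation=cv2.INTER_CUBIC)
cv2.imwrite('pics/s8b.png',s)
P=cloud(g);Q=P[(np.abs(P[...,0]-.59)<.02)&(np.abs(P[...,1]+.031)<.03)&(P[...,2]>.084)&(P[...,2]<.1)];print('spacer top scene',len(Q),rect(Q),np.median(Q[:,2]))
P=cloud(a);Q=P[(np.abs(P[...,0]-.59)<.03)&(np.abs(P[...,1]+.031)<.03)&(P[...,2]>.08)&(P[...,2]<.1)];print('top',len(Q),rect(Q) if len(Q) else '')
E
```

```text
[ 0.4758 -0.0312  0.1985] [-9.5 -2.1  5.5]
[ 0.4758 -0.0311  0.1985] [-8.6 -1.7  5.3]
[ 0.4758 -0.0312  0.1985] [-8.8 -2.3  7.1]
[ 0.4758 -0.0311  0.1985] [-8.8 -1.4  5.5]
spacer top scene 44 (array([593.4, -33.3]), array([10.1, 35.7]), 0.9) 0.08775180951444594
top 44 (array([589.8, -34.5]), array([33.4, 10.6]), 89.4)
```

View pics/s8b.png

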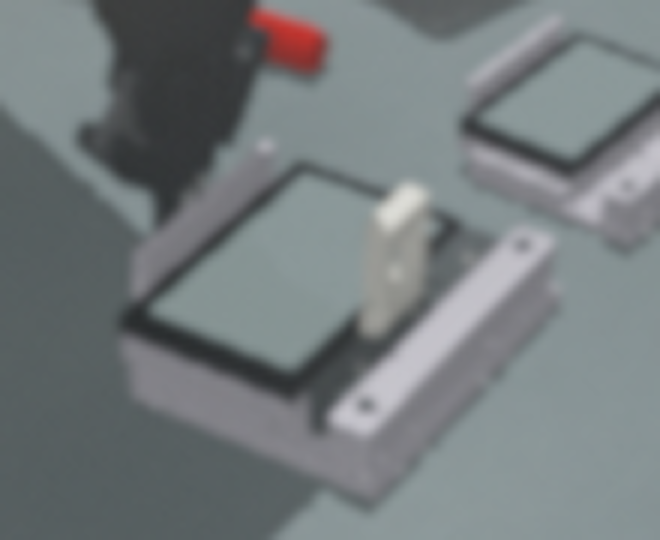

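The view shows the spacer upright at about (395,260), squeezed between the tile's edge and the middle block, with the fingers on the push plate. The plate has travelled about 6 mm and the push holds steady at about 9 N, so I'm handing in.

```bash
python3 -c "
from rig import r
print(r.sign_off())"
```

```text
the job is handed in; nothing more can be done
None
```

The spacer is upright and fully down in the wide middle gap at stop_short, and I handed the job in with the tile held tight against it at about 9 N, after about 14 s of robot time; the verdict wasn't shown.

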